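Push the tin home in the jig and clamp it

ROBOT

A 7-joint arm with a two-finger parallel gripper is mounted at the origin on the work surface. World frame = base frame: x ahead of the robot, y to its left, z up, the work surface at z = 0. Lengths are in m, angles in rad, forces in N, time in s.
With the tool pointing down it reaches from about 0.425 to 0.825 m from the base axis. Payload 3.6 kg.
Tool frame: the origin (TCP) lies where the fingers leave the gripper's body, on its centre line; the fingertips stand 73 mm ahead of it and the grasp point (between the pads) lies 54 mm ahead of it; x points along the fingers, y is the direction in which the jaws open and shut, and the axes are right-handed (so a half turn about x gives the same grasp; the last joint's range is limited). The gripper opens to 85 mm and grips with 20 to 120 N. Pads are 22 mm wide; open, the fingers measure 114 mm over their backs; the gripper's body (76 mm by 85 mm) begins 54 mm behind the grasp point. The pads swing forward as they close: fully open they stand 13 mm farther back than shut.
Start: joints at [-1.202, 0.615, -0.013, 1.423, 0.008, 1.103, -0.04], TCP at [0.25, 0.6, 0.304] pointing down, gripper open.
Joint ranges: [-3.12, 3.12], [-0.3, 2.06], [-1.34, 1.32], [0.26, 2.42], [-1.36, 4.5], [0.01, 1.98], [-2.84, 2.84]. Speed limits (rad/s): [2.79, 2.79, 3.14, 3.14, 3.14, 3.14, 3.14].

INTERFACE

Orientations are given as a unit quaternion [x, y, z, w].
In Python, from station import arm, snapshot, camera_info, ticket gives the robot as it stands. Calls block until the motion is done:
- arm.movep(position, orientation): joint-space move of the TCP to a pose.
- arm.line_to(position, velocity=0.15, ori=None): straight line of the TCP; ori=None keeps the orientation; velocity is the mean speed in m/s.
- arm.move_j(angles): joint-space move.
- arm.move_gripper(opening, effort=None): opening from 0.0 (shut) to 1.0 (fully open); effort is the grip in N (None keeps the last); returns when the fingers have stopped.
- arm.pause(seconds).
- arm.ik(position, orientation): joint angles nearest the present ones, or None.
- snapshot(name): name is "scene" or "top" or "wrist"; returns the picture (480x640x3 uint8, blue, green, red); there is no depth.
- camera_info(name): a dict with "fx", "fy", "cx", "cy" (pixels), "R" (3x3) and "t" (3): a world point X has camera coordinates R X + t; the wrist camera has in their place "T_tool_cam" (4x4, takes a point from camera to tool coordinates, whose origin is the TCP and whose axes are the tool frame's). Camera axes: x right, y down, z forward; pixel columns grow to the right and rows downward; lengths in m; the calibration is good to about 2 mm. The wrist camera is an equidistant fisheye: a pixel r from the principal point sees the ray r / f radians off the axis. A picture is of the moment at which its call begins: read the wrist's pose just before it. camera_info takes no time and is no camera call.
A pose or a line that the arm cannot do raises arm.MotionError and nothing moves.
- ticket.finish_job(): hands the job in, once; it reports no verdict.
Readings, each from a call of its own:
- arm.read_time(): time.
- arm.read_joint_positions(): joint angles.
- arm.read_dq(): joint speeds.
- arm.read_effort(): joint torques, N m.
- arm.read_tool_pos(): TCP position.
- arm.read_eef_rot(): TCP orientation.
- arm.read_ft_force(): force on the tool from outside, world axes, zero at the start.
- arm.read_wrist_torque(): the same for the moment, N m.
- arm.read_opening(): opening from 0.0 (shut) to 1.0 (fully open).
Only numpy, scipy, OpenCV 4.12 (cv2) and the standard library are available. Lean on these libraries where they do the work, as an engineer would, in place of code of your own. Each camera call takes 0.05 s, during which the arm holds its last target.

TASK

Push the tin that lies between the jig's guide rails along the channel until it is fully home against the back stop, then push the toggle clamp's handle over past centre so that it snaps shut and holds the tin down. Only push, with the fingertips or the outside of the fingers: do not lift the tin off the plate, and leave the other things where they stand.

Things in the scene. Friction and masses are not known exactly. Their poses are not given: they have to be found in the camera images.
- jig: Fixed checking jig: plywood plate 200 x 230 mm (its y from -100 to +130), 8 mm thick. Origin on the table, mid channel; +x along the channel from open mouth to back stop, +y to the clamp's side, z up. Two grey guide rails, inner faces at y = +-32 mm, 10 mm thick, tops at z = 24 mm, x from -100 to +75 mm.
- stop_mid (a point): Middle of the face of the steel back stop (84 mm wide, top at z = 44 mm, 12 mm thick) that ends the channel: x = 75, y = 0, z = 26 mm in the jig's frame. Axes as the jig.
- tin: Closed rectangular metal food tin, 90 mm long (x), 60 wide (y), 50 high, 0.24 to 0.48 kg, lying on the jig's plate between the rails, long side along the channel, 25 to 60 mm short of the back stop; its top is 58 mm above the table. Origin: centre of its underside. Home, its origin is at x = 30 mm in the jig's frame. It slides with a few newtons of friction.
- clamp (a joint): Angle of the toggle clamp's lever, rad: 0 = open (start), 0.7 = centre, 1.4 = shut. An over-centre spring drives it away from 0.7 to the nearer end; about 5 N at the handle's end start it from open. Open, the handle leans 0.7 rad outwards (jig's +y); at centre it is upright; shut, it leans 0.7 rad inwards over the channel (-y).
- clamp_hinge (a point): Middle of the lever's level hinge (axis along the jig's x): x = 60, y = 75, z = 75 mm in the jig's frame, between two steel cheeks (x = 34 and 86 mm, tops at z = 86 mm). The hold-down arm (75 mm long, at x = 50 mm, round rubber foot 18 mm across) is nearly upright when open, level when shut with its foot on the tin at some 5 N.
- handle_end (a point): Outer end of the clamp's handle, on its centre line, 100 mm from the hinge; black grip 16 mm thick over its outer half, on a 10 mm steel rod. In the jig's frame at x = 70, y = 139, z = 151 mm when open; 70, 75, 175 at centre; 70, 11, 151 when shut.
- spare: Bystander: another tin of the same make, 90 x 60 x 50 mm, standing on the table beside the jig. Origin: centre of its underside.
- can: Bystander: round food can, 66 mm across, 75 mm high, on the table beside the jig. Origin: centre of its underside.
- tape: Bystander: roll of clear packing tape lying flat, 90 mm across, hole 72 mm, 45 mm high, on the table beside the jig. Origin: centre of its underside.
Not all that is in view belongs to the job. What is shaped like the tin but yellow is not meant.

How it is judged:
On the way, in this order (a step that is already met when the one before it is completed fails the run):
1. the tin is home against the back stop while the clamp is still open (x of tin in the frame of jig above 0.026 m and value of joint clamp below 0.4 rad), for 0.2 s.
2. the clamp is snapped shut (value of joint clamp above 1.3 rad), for 0.2 s.
At the end, for the whole second after the job is handed in: The clamp is snapped shut (joint above 1.3 rad) on the tin, which rests flat on the plate (within 3 mm and 0.05 rad) with its far end within 4 mm of the back stop (value of joint clamp above 1.3 rad and x of tin in the frame of jig between 0.026 and 0.034 m and z of tin in the frame of jig below 0.011 m and angle between tin's own z axis and vertical below 0.05 rad and linear speed of tin below 0.01 m/s); the robot touches nothing.
It fails at once if the tin was lifted off the plate or tipped (z of tin in the frame of jig above 0.018 m or angle between tin's own z axis and vertical above 0.2 rad).
It fails at once if a bystander was moved by more than 20 mm (distance of any of spare, can, tape from where it was at the start of the episode above 0.02 m).
It also fails if it takes over 48 s, if anything falls off the work surface, if the arm or the gripper's body presses on something with over 40 N, if the wrist force passes 120 N, or if a joint passes its speed limit or range.

## Working session

There is one attempt and no reset: what is moved stays moved. The work goes in short steps, each a Python script; the robot and the scene stay as the last script left them, time stands still between calls to the robot, and variables do not carry over. Pictures are saved under pics/ and viewed, and the job is handed in when it is done.

```bash
ls; mkdir -p pics
python3 - <<'E'
from station import arm,snapshot,camera_info
import cv2
for n in("scene","top"):
    cv2.imwrite(f"pics/{n}0.png",snapshot(n)); print(n,camera_info(n))
print(camera_info("wrist"))
print(arm.read_time(),arm.read_eef_rot(),arm.read_opening())
E
```

```text
pics
scene {'fx': 515.2147816947362, 'fy': 515.2147816947362, 'cx': 318.1183295963885, 'cy': 242.44822909140575, 'R': array([[-0.15954946,  0.9870406 , -0.01717054],
       [ 0.77724684,  0.114876  , -0.61862012],
       [-0.60863069, -0.11204625, -0.78550259]]), 't': array([ 0.09918976, -0.37384227,  1.41701375])}
top {'fx': 472.24243706914393, 'fy': 472.24243706914393, 'cx': 315.8145157781323, 'cy': 238.86709773440558, 'R': array([[-0.02960997, -0.99911646, -0.0298252 ],
       [-0.99499838,  0.03230954, -0.0945215 ],
       [ 0.09540162,  0.02687725, -0.99507595]]), 't': array([0.02664301, 0.60014088, 0.93554183])}
{'fx': 371.64829954431775, 'fy': 371.64829954431775, 'cx': 318.0643048520182, 'cy': 241.2429729088605, 'T_tool_cam': array([[-6.37884579e-04, -3.18730921e-01,  9.47845026e-01,
        -7.01790213e-02],
       [ 9.99999737e-01, -5.31246985e-04,  4.94341962e-04,
         2.53635630e-04],
       [ 3.45977743e-04,  9.47845092e-01,  3.18731176e-01,
        -8.09717006e-02],
       [ 0.00000000e+00,  0.00000000e+00,  0.00000000e+00,
         1.00000000e+00]])}
0.1 [ 0.13782446  0.69353653 -0.13950219  0.6932176 ] 0.9983187244108264
```

View pics/scene0.png

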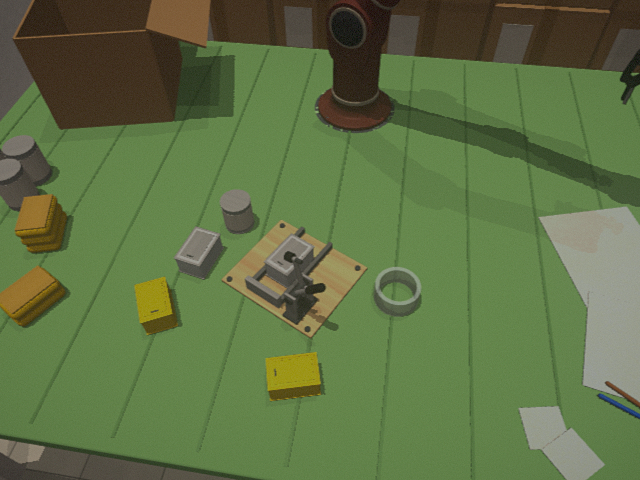

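View pics/top0.png

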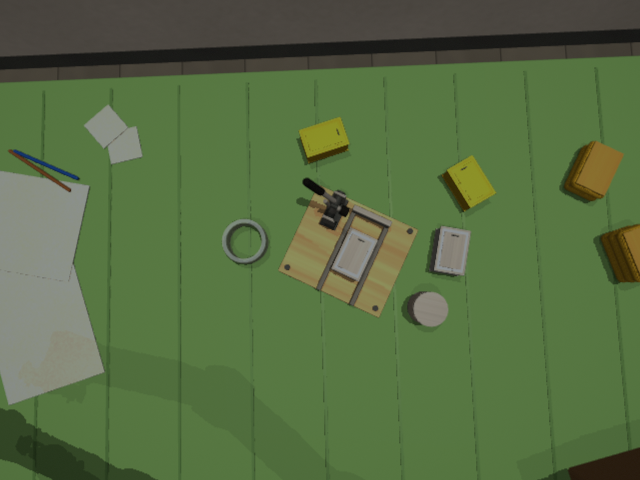

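The top view shows the jig around (348,250). The grey tin is between the rails at (355,255), with the handle at (313,186). The spare grey tin is at (452,251), the can at (430,309) and the tape at (244,242). The yellow blocks at (325,140) and (470,183) are decoys. The tin meant is the grey one between the rails, and I'll confirm that in an enlarged crop.

Run:
```python
import cv2
a=cv2.imread("pics/top0.png")[165:325,270:430]
a=cv2.resize(cv2.convertScaleAbs(a,alpha=1.5),None,fx=3.75,fy=3.75,interpolation=cv2.INTER_CUBIC)
cv2.imwrite("pics/top0c.png",a)
a=cv2.imread("pics/scene0.png")[210:345,210:390]
a=cv2.resize(cv2.convertScaleAbs(a,alpha=1.5),None,fx=4.4,fy=4.4,interpolation=cv2.INTER_CUBIC)
cv2.imwrite("pics/scene0c.png",a)
```

```text
(no output)
```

View pics/top0c.png

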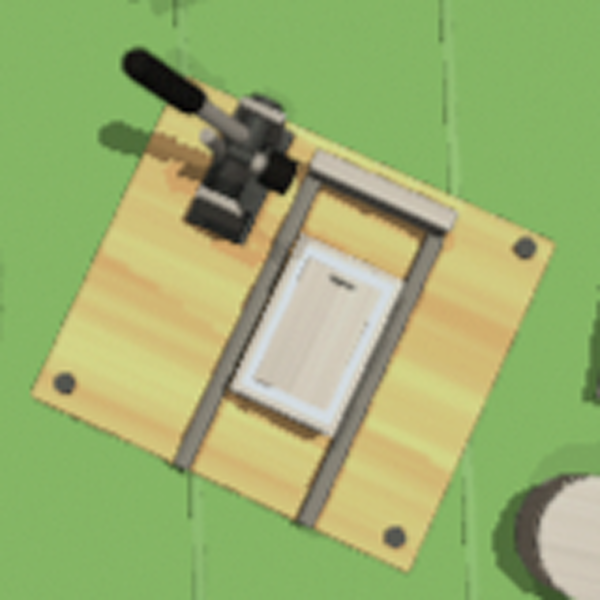

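View pics/scene0c.png

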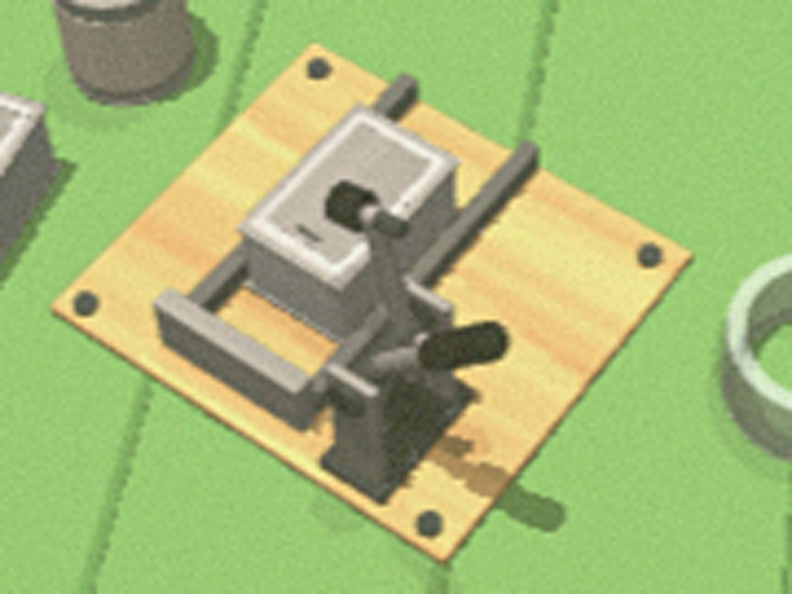

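```bash
cat > fit.py <<'E'
import numpy as np
from scipy.optimize import least_squares
from station import camera_info
C={n:camera_info(n) for n in("top","scene")}
def proj(n,X):
    c=C[n];p=np.asarray(X)@c["R"].T+c["t"];return np.c_[c["fx"]*p[:,0]/p[:,2]+c["cx"],c["fy"]*p[:,1]/p[:,2]+c["cy"]]
def J(p,X):
    X=np.asarray(X,float)/1000;c,s=np.cos(p[2]),np.sin(p[2])
    return np.c_[p[0]+c*X[:,0]-s*X[:,1],p[1]+s*X[:,0]+c*X[:,1],X[:,2]]
un=lambda c,s,o:(np.asarray(c,float)+.5)/s-.5+o
if __name__=="__main__":
    Xt=[(-100,130,8),(-100,-100,8),(100,-100,8),(-100,37,24),(-100,-37,24)]
    ut=un([(32,395),(409,571),(553,242),(183,462),(308,520)],3.75,[270,165])
    Xs=[(-100,-100,8),(100,-100,8),(100,130,8),(-100,130,8)]
    us=un([(313,43),(52,308),(445,562),(692,257)],4.4,[210,210])
    f=lambda p:np.r_[(proj("top",J(p,Xt))-ut).ravel(),(proj("scene",J(p,Xs))-us).ravel()]
    r=least_squares(f,[.55,0,-.4]);print(r.x,np.round(f(r.x).reshape(-1,2),1))
    np.save("jig.npy",r.x)
    tt=un([(332,435),(230,388),(303,238),(403,280)],3.75,[270,165])
    d=[(-45,-30,58),(-45,30,58),(45,30,58),(45,-30,58)]
    g=lambda q:(proj("top",J(r.x,np.array(d)+[q[0],q[1],0]))-tt).ravel()
    q=least_squares(g,[-10,0]);print(q.x,np.round(g(q.x),1))
    print(J(r.x,[(0,0,0),(70,139,151),(60,75,75)]))
    # bystanders top-of-object rough
    for name,uv,z in(("spare",(452,250),.05),("can",(430,309),.075),("tape",(244,242),.045)):
        c=C["top"];h=lambda xy:(proj("top",[[xy[0],xy[1],z]])-uv).ravel()
        print(name,least_squares(h,[.5,0]).x)
E
python3 fit.py
```

```text
[ 0.57220767 -0.07042319 -0.46206217] [[-0.9 -0.1]
 [ 0.   0. ]
 [ 1.  -0.5]
 [-0.7  0.9]
 [-0.8  0.9]
 [-0.4  0.1]
 [-1.3  0.5]
 [-0.3  0.8]
 [ 0.3 -0.7]]
[-7.22960617 -0.24868162] [ 0.5  0.5 -0.2  0.2 -0.7 -1.1  0.4  0.3]
[[ 0.57220767 -0.07042319  0.        ]
 [ 0.69683263  0.02279494  0.151     ]
 [ 0.6593504  -0.03003576  0.075     ]]
spare [ 0.56783036 -0.26093583]
can [ 0.45517537 -0.20657476]
tape [0.59748811 0.1524951 ]
```

The crop confirms the target: the grey tin sits between the rails with its rear end at jig x≈-52, about 37 mm short of home, and the clamp is open. Next I move behind it with the gripper shut.

```bash
cat > h.py <<'E'
import numpy as np,cv2
from scipy.spatial.transform import Rotation as R
from station import arm,snapshot,camera_info,ticket
from fit import J,proj
P=np.load("jig.npy")
jx=np.array([np.cos(P[2]),np.sin(P[2]),0]);jy=np.array([-jx[1],jx[0],0])
# tool x down, tool z = jig +x, tool y = z cross x
xt=np.array([0,0,-1.]);Q=R.from_matrix(np.c_[xt,np.cross(jx,xt),jx]).as_quat()
W=lambda x,y,z:J(P,[(x,y,z)])[0].tolist()
def F():
    f=np.array(arm.read_ft_force());return np.round([f@jx,f@jy,f[2]],1)
def jp():
    d=np.array(arm.read_tool_pos())-[P[0],P[1],0];return np.round([1e3*d@jx,1e3*d@jy,1e3*d[2]],1)
def shot(n,f,box=None,s=1):
    a=snapshot(n)
    if box: a=a[box[1]:box[3],box[0]:box[2]];
    a=cv2.resize(cv2.convertScaleAbs(a,alpha=1.5),None,fx=s,fy=s,interpolation=cv2.INTER_CUBIC);cv2.imwrite(f"pics/{f}.png",a)
E
python3 - <<'E'
from h import *
q0=arm.read_joint_positions()
print(R.from_quat(arm.read_eef_rot()).as_matrix().round(2).tolist(),np.round(q0,2))
for p in[(-82,0,290),(-82,0,98),(-20,0,98),(74,185,200),(74,50,200)]:
    q=arm.ik(W(*p),Q.tolist());print(p,None if q is None else np.round(q,2))
arm.move_gripper(0.0)
arm.movep(W(-82,0,290),Q.tolist())
print(jp(),F(),arm.read_time(),arm.read_opening())
arm.line_to(W(-82,0,150));shot("scene","s1",(180,170,420,350),3.3)
shot("wrist","w1")
E
```

```text
[[-0.0, 0.38, 0.92], [-0.0, 0.92, -0.38], [-1.0, -0.0, 0.0]] [-1.2   0.62 -0.01  1.42  0.01  1.1  -0.04]
(-82, 0, 290) [-0.12  0.4   0.21  1.87 -0.11  0.87  1.24]
(-82, 0, 98) [ 0.04  0.7  -0.02  2.04  0.03  0.4   1.1 ]
(-20, 0, 98) [ 0.08  0.75 -0.02  1.88  0.02  0.51  1.16]
(74, 185, 200) [-0.16  0.83  0.09  1.29 -0.08  1.02  1.05]
(74, 50, 200) [ 0.01  0.74  0.08  1.5  -0.07  0.91  1.22]
[-82.3   1.2 290. ] [ 0.2 -1.1  0.5] 3.2833 0.0029247673286225302
```

View pics/s1.png

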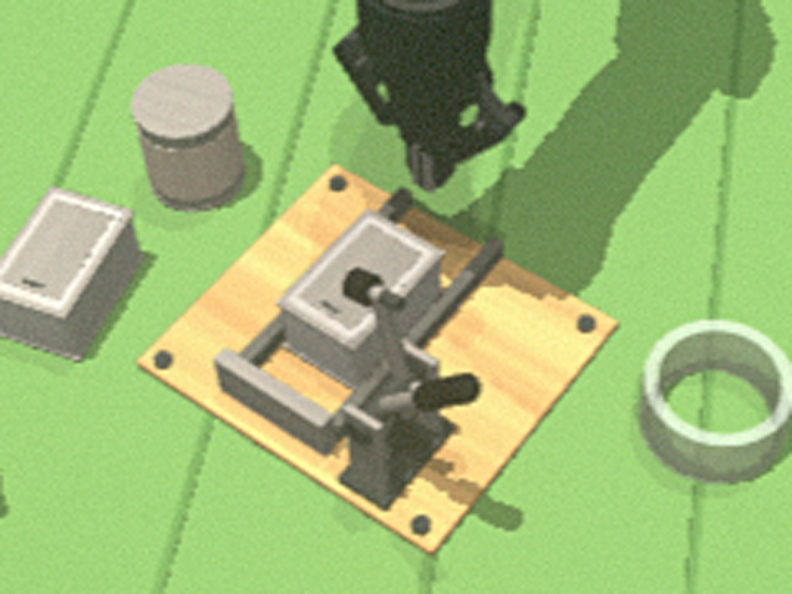

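View pics/w1.png

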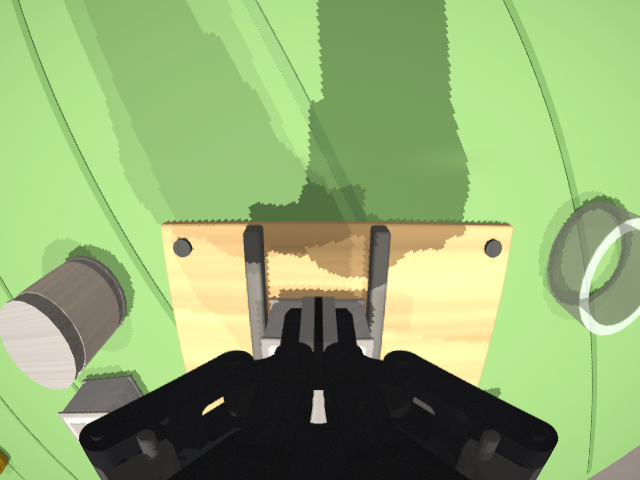

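Wrist and scene views: the shut fingers at (318,330) are centred between the rails at (253) and (381) and square to the plate edge, behind the tin. Now I lower and push with force checks.

Run:
```python
from h import *
arm.line_to(W(-82,0,97));f0=F();print(f0,jp())
x=-66
arm.line_to(W(x,0,97),velocity=.06)
while x<-15:
    x+=3;arm.line_to(W(x,0,97),velocity=.04)
    f=F()-f0;print(x,jp()[0],f)
    if f[0]<-14:break
print(arm.read_time());shot("top","t2",(250,150,450,330),3.3)
```

```text
[0.3 0.  0.8] [-81.7   0.   97.3]
-63 -62.8 [-0.2 -0.5  0.1]
-60 -60.9 [-4.  -0.   1.4]
-57 -56.8 [-2.4  0.8 -1. ]
-54 -53.4 [-2.2 -0.3 -2.6]
-51 -50.4 [-1.7 -0.8 -1.3]
-48 -47.4 [-0.6 -1.  -1.7]
-45 -44.5 [-1.4 -0.6 -0.8]
-42 -41.4 [-2.2  0.4 -0.7]
-39 -38.5 [-1.3 -0.6 -1.9]
-36 -35.4 [-1.4 -0.5 -1.6]
-33 -32.4 [-1.2 -0.8 -1.6]
-30 -29.4 [-1.9  0.2 -0.9]
-27 -28.6 [-6.3 -0.1  2.3]
-24 -28.2 [-9.5 -0.1  6. ]
-21 -27.9 [-14.8   0.1   8.9]
9.1333
```

View pics/t2.png

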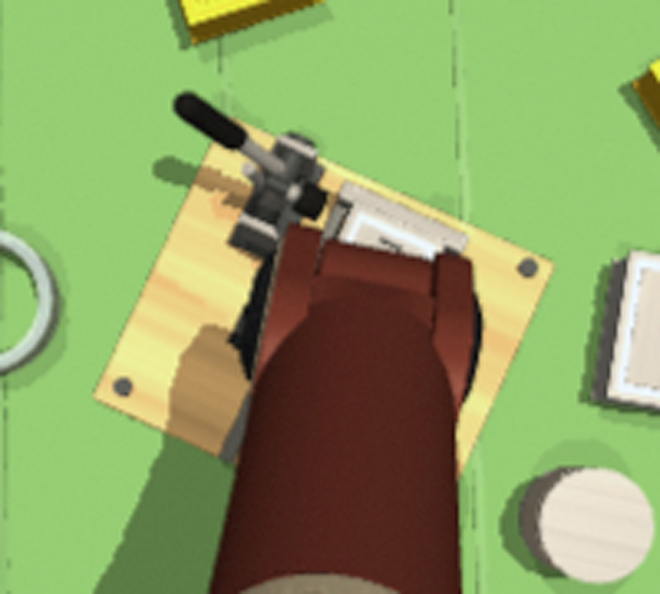

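The force rose steeply at x≈-28, and in the image the tin's front edge is at the stop (400,225). I back off, rise and check.

Run:
```python
from h import *
arm.line_to(W(-60,0,97));arm.line_to(W(-60,0,290),velocity=.3)
for s in(1,-1):
    z=s*jy;Q2=R.from_matrix(np.c_[xt,np.cross(z,xt),z]).as_quat()
    print(s,[np.round(arm.ik(W(*p),Q2.tolist()),2).tolist() if arm.ik(W(*p),Q2.tolist()) is not None else None for p in[(70,195,300),(70,190,205),(70,60,205)]])
arm.movep(W(70,195,300),Q.tolist());print(jp(),arm.read_time())
shot("scene","s3",(180,170,420,350),3.3);shot("top","t3",(250,150,450,330),3.3)
```

```text
1 [[-0.03, 0.76, -0.22, 1.16, 0.16, 1.24, 2.44], [-0.02, 0.83, -0.22, 1.28, 0.19, 1.05, 2.42], [0.16, 0.74, -0.22, 1.49, 0.18, 0.93, 2.57]]
-1 [[-0.4, 0.81, 0.61, 1.18, -0.45, 1.28, -0.28], [-0.4, 0.89, 0.59, 1.3, -0.5, 1.1, -0.22], [-0.27, 0.8, 0.58, 1.5, -0.49, 0.99, -0.02]]
[ 70.  193.2 298.4] 11.3167
```

View pics/s3.png

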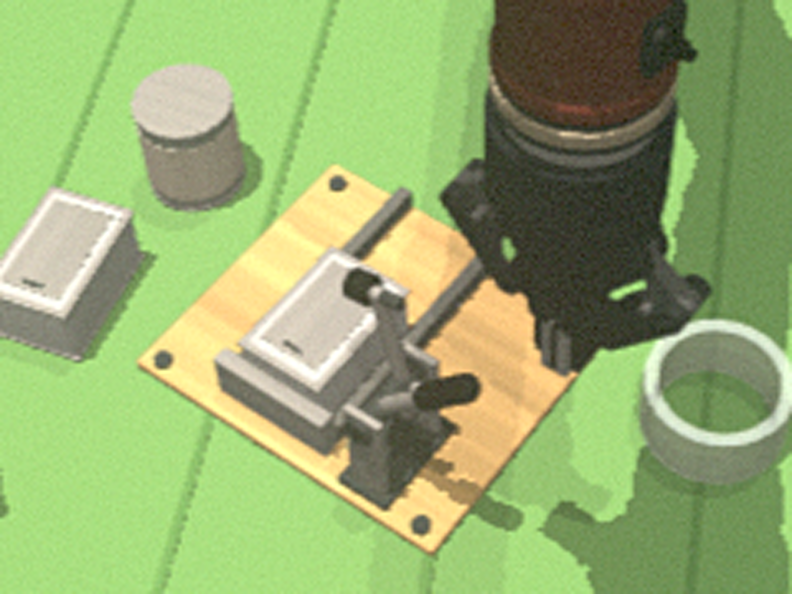

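View pics/t3.png

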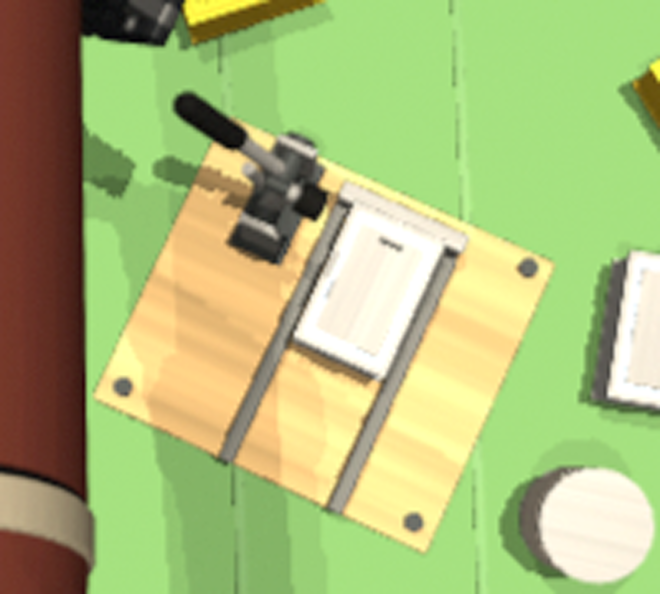

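The tin now sits flush against the stop: its front edge meets the stop at top (400,225) and scene (285,365). The handle is still open. Next I turn the tool 90° so the linkage elbows stay clear, then push the handle.

Run:
```python
from h import *
print("handle pred crop top:",(proj("top",J(P,[(70,139,151)]))-[250,150])*3.3)
z=jy;Q2=R.from_matrix(np.c_[xt,np.cross(z,xt),z]).as_quat().tolist()
arm.movep(W(70,195,300),Q2)
arm.line_to(W(70,195,205),velocity=.15);f0=F();print(f0,jp(),arm.read_time())
y=180;arm.line_to(W(70,y,205),velocity=.08)
hit=0
while y>68:
    y-=6;arm.line_to(W(70,y,205),velocity=.08)
    f=F()-f0;print(y,jp()[1],f)
    if np.linalg.norm(f)>30:print("stop");break
print(arm.read_time());shot("scene","s4",(180,170,420,350),3.3)
```

```text
handle pred crop top: [[178.30256225  98.10382287]]
[ 0.9 -0.2  0.8] [ 70.5 195.5 206.1] 13.4417
174 173.4 [-1.3 -0.1 -1.3]
168 167.3 [-1.7  0.3 -1.3]
162 161.2 [-0.5 -0.6 -1.6]
156 155.2 [-1.3  0.1 -0.3]
150 152.1 [ 0.1  4.3 -1.4]
144 149.4 [0.7 8.8 1.8]
138 146.5 [-0.1 11.2  5.5]
132 140.1 [-2.7 10.6  7.1]
126 129.6 [-1.2  5.8  2.9]
120 120.7 [-1.9  2.8  2. ]
114 112.7 [-0.5  2.3  1.2]
108 106.2 [-1.   1.1 -0.4]
102 100.3 [-1.1  0.4 -1.4]
96 94.7 [-1.1  1.  -0.9]
90 89.0 [-0.4 -0.5 -0.6]
84 83.2 [-0.6  0.6 -0.3]
78 77.2 [-1.4 -0.4  0. ]
72 71.2 [-0.4  0.3 -1.4]
66 65.2 [-1.3 -0.4 -1.1]
18.525
```

View pics/s4.png

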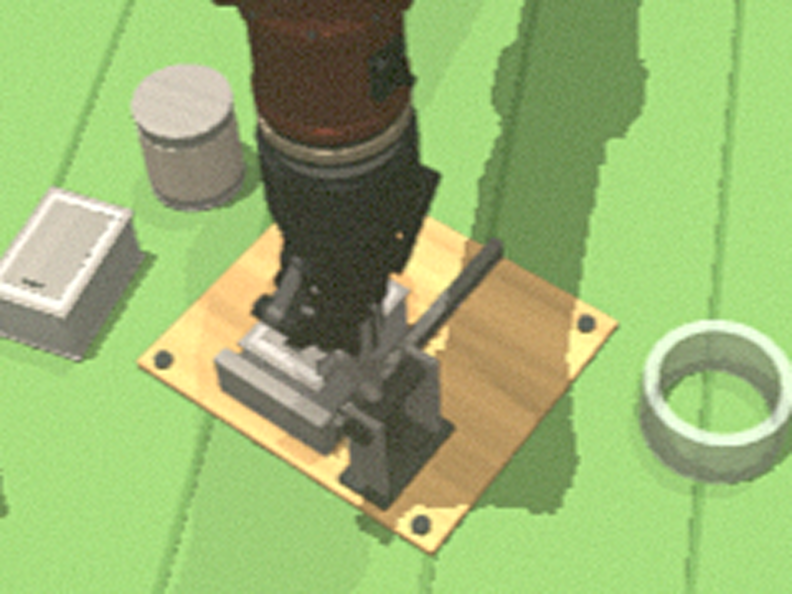

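The handle has gone over; the fingers hide it in this view. I back off in +y and look.

Run:
```python
from h import *
arm.line_to(W(70,180,205),velocity=.2);arm.line_to(W(70,195,300),velocity=.2);arm.pause(.3)
print(jp(),F(),arm.read_time())
shot("scene","s5",(180,170,420,350),3.3);shot("top","t5",(250,150,450,330),3.3)
for n,o in(("top",(250,150)),("scene",(180,170))):
    print(n,((proj(n,J(P,[(70,11,151),(-15,30,58),(-15,-30,58),(75,30,58)]))-o)*3.3).round())
```

```text
[ 69.8 194.5 298.6] [0.2 0.2 0.3] 20.225
top [[392. 194.]
 [292. 334.]
 [384. 376.]
 [354. 198.]]
scene [[278. 275.]
 [407. 290.]
 [329. 245.]
 [314. 393.]]
```

View pics/s5.png

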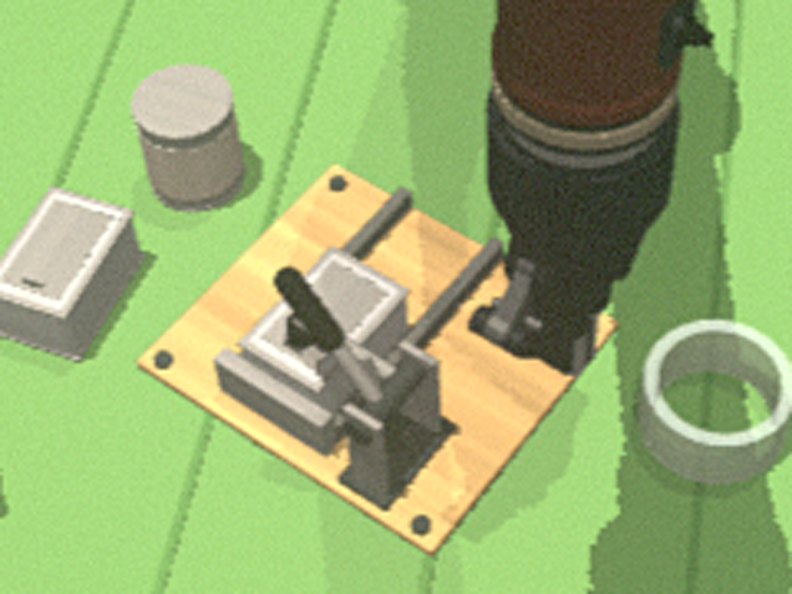

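View pics/t5.png

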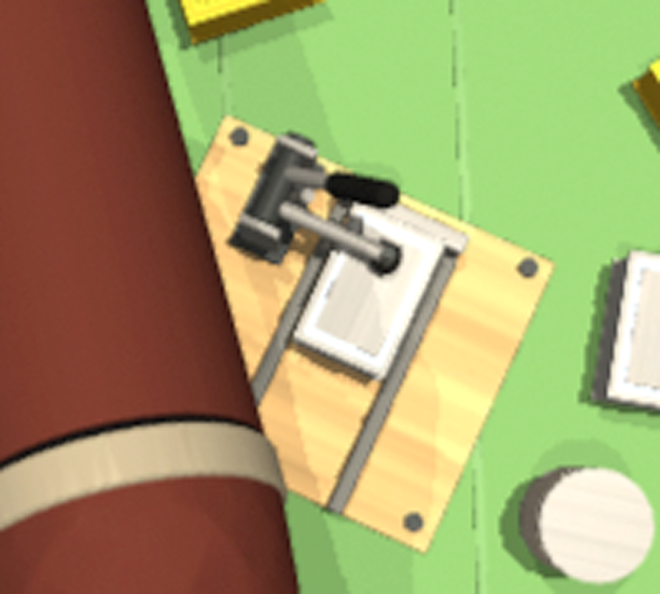

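The handle end is at top (395,192), against a predicted shut position of (392,194). The foot is on the tin at (385,257), and the tin is flush with the stop. The bystanders stand where they were and the robot is clear.

Run:
```python
from station import ticket
print(ticket.finish_job())
```

```text
the job is handed in; nothing more can be done
None
```

The tin is home against the back stop, the toggle clamp is snapped shut on it, and the job is handed in. No verdict was reported.

- **Tin:** I pushed it about 33 mm along the channel with the shut fingertips, until the force rose to about 15 N against the stop. My first picture estimate was 37 mm, a small disagreement. Afterwards the pictures showed the tin flush with the stop and the clamp still open.
- **Clamp:** I pushed the handle over with the side of the shut fingers, at a peak of about 13 N. The force dropped to nothing before centre was reached, as the spring took over.
- **Last checks:** The handle's end lies within about 1 pixel of its predicted shut position, and the rubber foot is on the tin. The tin's rear corners are within about 2 pixels of where they should be at home. The spare tin, can and tape look unmoved. The arm was clear of everything, with about 0 N at the wrist, and the clock was at about 20 s of the 48 s allowed.

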